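# Expose a sun print: click the lid shut and hold the shutter open at the index

## Task

Make the exposure on the print box of the art room: press its open lid down until it clicks and stays shut by itself, then take the black grip of the spring-return shutter slide at the box's side, pull it out until its pointer stands level with the line on the index clip, and keep it there. The shutter springs back if let go, so finish while still holding it at the line. Keep the shutter in until the lid is shut, do not shift the index clip, and leave everything else on the table where it is.

Things in the scene. Friction and masses are not known exactly. Their poses are not given: they have to be found in the camera images.
- exposure_box: The print exposure box, fixed to the table: grey body 220 (its x) x 240 (its y) x 80 mm, with an aluminium side deck 30 mm high that reaches from its -y side out to its y = -285 mm (its x from -80 to +50 mm). Origin: centre of the body's underside on the table. Its x points away from the robot (about), z up; the lid hinges on its +x edge, the shutter slide comes out of its -y side, in the direction of its -y.
- lid (a joint): Angle of the lid (rad): 0 shut, grows as its front edge (box -x side) rises; starts at 0.3 to 0.65 and stays there by friction, but a spring lifts it from nearly shut unless the catch at its front middle has clicked. The catch is met about 10 mm before the edge is down and takes about 10 N, steadily pressed at the pad (20 N when pressed briskly); a firm gasket then stops the lid at 0 (1 mm per 8 N). Clicked, it stays below 0.02 by itself.
- lid_press (a point): Middle of the black press pad (34 x 70 mm, smooth plastic like the lid) on the lid's upper face, near the front edge. 205 mm from the hinge axis and 12.5 mm above the lid's underside plane; lid plate 240 mm wide (y), 12 mm thick, its front edge 19 mm beyond this point. With the lid shut the point is at x -95, y 0, z 99.5 mm in the box's frame.
- lid_hinge (a point): Middle of the lid's hinge axis (parallel to the box's y): x 110, y 0, z 87 mm in the box's frame.
- shutter (a joint): Travel of the shutter slide (m): 0 home (pushed in by its spring), grows as it is pulled out along the box's -y; stop at 0.085. The spring pulls it home with about 3.5 N at 0 and 8 N at 0.06.
- grip (a point): Centre of the shutter's black grip: an upright bar standing on the slide, 40 mm along the box's x, 14 mm thick along the box's y (pull direction), 42 mm high; this point is half-way up, 59 mm above the table. The bar's foot (top of the 60 mm wide steel tongue) is 38 mm and its top 80 mm above the table. Home it stands at x -30, y -185 mm in the box's frame, its face 58 mm clear of the box's side wall.
- pointer (a point): Tip of the shutter's thin steel pointer, which sticks out from the grip's foot towards the box's +x, over the scale strip's edge; moves with the slide and has the same y (box frame) as the grip's centre.
- index_line (a point): Middle of the white line on the index clip, a small black block (26 x 12 x 6 mm, the line along the box's x) on the white scale strip beside the slide (x 40, z 42.5 mm in the box's frame). Its axes are the box's. Where it is set differs each time, 30 to 65 mm from the home pointer along the box's -y. The pointer is at the mark when it and this line have the same y in the box's frame.
- cup_near: Bystander: blue paint cup, 72 mm wide, 95 mm high, standing near the slide on the robot's side. Origin: centre of its underside.
- cup_far: Bystander: a second blue cup, 72 mm wide, 95 mm high, on the right of the table. Origin: centre of its underside.
- tape_roll: Bystander: roll of tape lying flat, 90 mm wide, 24 mm high, beyond the side deck. Origin: centre of its underside.
- brush: Bystander: paint brush 190 mm long lying in front of the box. Origin on its underside near the middle.
- paint_jar: Bystander: paint jar, 64 mm wide, 75 mm high, left of the box. Origin: centre of its underside.
- glue_bottle: Bystander: white glue bottle, 52 mm wide, 140 mm high, at the right rear. Origin: centre of its underside.
- canvas: Bystander: painted canvas lying flat at the left, 230 x 180 x 16 mm. Origin: centre of its underside.

How it is judged (in metres and radians):
On the way:
1. the lid is clicked shut and stays down with the robot off it, the shutter still in (value of joint lid below 0.025 rad and contact force between each of the arm, the fingers and lid below 0.3 N and value of joint shutter below 0.012 m), for 0.2 s.
At the end, for the whole second after the job is handed in: The lid is latched shut (below 0.025 rad), the shutter's pointer is within 5 mm of the index line along the slide and still (below 10 mm/s), and the robot's fingers are holding the shutter there against its spring (contact force above 1.5 N) (value of joint lid below 0.025 rad and y of pointer in the frame of index_line between -0.005 and 0.005 m and velocity of joint shutter between -0.01 and 0.01 m/s and contact force between the fingers and shutter above 1.5 N); the arm keeps its last pose, push and grip.
It fails at once if the shutter is pulled out (over 12 mm) while the lid is not shut (value of joint shutter above 0.012 m and value of joint lid above 0.06 rad).
It fails at once if the index clip is shifted by more than 4 mm (distance of index_line from where it was at the start of the episode above 0.004 m).
It fails at once if another thing on the table is moved by more than 25 mm (distance of any of cup_near, cup_far, tape_roll, brush, paint_jar, glue_bottle, canvas from where it was at the start of the episode above 0.025 m).
It also fails if it takes over 48 s, if anything falls off the work surface, if the arm or the gripper's body presses on something with over 40 N, if the wrist force passes 120 N, or if a joint passes its speed limit or range.

## Robot

A 7-joint arm with a two-finger parallel gripper is mounted at the origin on the work surface. World frame = base frame: x ahead of the robot, y to its left, z up, the work surface at z = 0. Lengths are in mm, angles in rad, forces in N, time in s.
With the tool pointing down it reaches from about 400 to 875 mm from the base axis. Payload 4.4 kg.
Tool frame: the origin (TCP) lies on the centre line of the jaws, within the pads' length; the fingertips stand 14 mm ahead of it and the grasp point (between the pads) lies 5 mm behind it; z points along the fingers, x is the direction in which the jaws open and shut, and the axes are right-handed (so a half turn about z gives the same grasp; the last joint's range is limited). The gripper opens to 85 mm and grips with 20 to 120 N. Pads are 22 mm wide; open, the fingers measure 114 mm over their backs; the gripper's body (76 mm by 85 mm) begins 54 mm behind the grasp point. The pads swing forward as they close: fully open they stand 13 mm farther back than shut.
Start: joints at [-1.291, 0.628, 0.038, 1.517, -0.027, 0.996, -0.02], TCP at [220.294, 611.546, 245.313] pointing down, gripper open.
Joint ranges: [-3.06, 3.06], [-0.37, 2.12], [-1.25, 1.32], [0.18, 2.47], [-1.1, 4.24], [0.23, 1.98], [-2.94, 2.94]. Speed limits (rad/s): [2.57, 2.57, 3.14, 3.14, 3.14, 3.14, 3.14].

## Interface

Orientations are given as [roll, pitch, yaw] about the fixed x, y, z axes, in that order (R = Rz(yaw) Ry(pitch) Rx(roll)).
In Python, from cell import ctrl gives the robot as it stands.
- The arm moves only by the tool send_rows, never from a script. Its argument "commands" is a list of rows, each a list of 5 numbers: the finger opening in mm, from 0 to 85.4, then the shift along the tool's x, y, z in mm, then the turn about the tool's z in degrees. In form: [[grip, x, y, z, roll], ...]. A call has 1 to 5 rows; each row is the pose to reach, as a shift and turn from the pose measured when the call began, along the tool's axes at that moment; what a row does not reach only later rows make up. A row lasts 1/10 s, in which the tool goes at most 50 mm and 8.59 degrees, less where a joint would pass 70% of its speed; a pose out of reach is approached as far as the arm can. A call with a gripper value outside its range is refused whole. The fingers move at their own pace and stop on an object; the grip force is fixed at half the most. Time passes only in rows, so rows that repeat a pose let the fingers close. It gives the time, the measured TCP pose, the force and the opening at its end, in the units of the state.
- ctrl.read_state(): the state, without advancing time (a new reading comes with each control period).
- ctrl.get_image(name): name is "side" or "top" or "wrist"; returns the picture (480x640x3 uint8, red, green, blue); there is no depth.
- ctrl.camera_params(name): a dict with "fx", "fy", "cx", "cy" (pixels), "cam_to_world" (4x4, takes a point from camera to world coordinates). Camera axes: x right, y down, z forward; pixel columns grow to the right and rows downward; lengths in mm; the calibration is good to about 2 mm. A picture is of the moment at which its call begins: read the wrist's pose just before it. camera_params takes no time and is no camera call; for the wrist camera it gives the pose at the moment of the call.
- ctrl.finish_job(): hands the job in, once; it reports no verdict.
The state is a dict: "clock": time; "qpos": joint angles; "qd": joint speeds; "tau": joint torques, N m; "eef_pos": TCP position; "tool_rot": TCP orientation; "force": force on the tool from outside, world axes, zero at the start; "torque": the same for the moment, N m; "width": finger opening in mm.
Only numpy, scipy, OpenCV 4.12 (cv2) and the standard library are available. Lean on these libraries where they do the work, as an engineer would, in place of code of your own. Each camera call takes 0.05 s, during which the arm holds its last target.

## Working session

There is one attempt and no reset: what is moved stays moved. The work goes in short steps, Python scripts to look and compute and a tool call to move; the robot and the scene stay as the last step left them, time stands still between calls to the robot, and variables do not carry over. Pictures are saved under pics/ and viewed, and the job is handed in when it is done.

Besides the shell and the picture viewer there is one more tool, called by a JSON object that holds its "api" and its "payload". send_rows: Moves the arm, as the interface text tells. Its arguments: {"type":"object","properties":{"commands":{"type":"array"}},"required":["commands"]}

```bash
mkdir -p pics; ls; python3 - <<'E'
from cell import ctrl
import cv2,numpy as np
print(ctrl.read_state())
for n in ("side","top","wrist"):
    p=ctrl.camera_params(n); print(n,p["fx"],p["cx"],p["cy"],np.round(p["cam_to_world"],3).tolist())
    cv2.imwrite(f"pics/{n}0.png",ctrl.get_image(n)[:,:,::-1])
E
```

```text
pics
{'clock': 0.0, 'qpos': array([-1.29079679,  0.62936012,  0.03844106,  1.51840133, -0.02698379,
        0.99629348, -0.02000909]), 'qd': array([ 3.59888217e-04, -1.10590767e-03,  3.28792457e-05, -8.53920836e-04,
        1.55544937e-03, -1.82907928e-03, -7.00743101e-04]), 'tau': array([ 2.02513929e-04, -5.63420534e+01,  1.22689292e+00, -1.93450874e+01,
        1.11441925e-02,  1.04713466e-02,  1.03055774e-05]), 'eef_pos': array([220.08504834, 610.95136783, 244.36933253]), 'tool_rot': array([3.14155245e+00, 1.94381619e-03, 1.22499645e+00]), 'force': array([-0.07795699,  0.16780969,  0.1646428 ]), 'torque': array([-0.02823435,  0.00228338, -0.06157223]), 'width': 84.98197103717709}
side 468.5176458340429 314.0744664685286 230.8594433247583 [[0.728, -0.458, 0.509, -90.79], [-0.685, -0.482, 0.546, -661.974], [-0.004, -0.747, -0.665, 968.53], [0.0, 0.0, 0.0, 1.0]]
top 527.9713631715925 321.35801274397926 240.52446316790014 [[0.007, -0.989, 0.147, 351.129], [-1.0, -0.007, -0.005, 75.249], [0.006, -0.147, -0.989, 1516.111], [0.0, 0.0, 0.0, 1.0]]
wrist 332.2108584497004 314.44941961923723 235.83593049340703 [[0.339, 0.9, 0.274, 149.636], [0.941, -0.324, -0.1, 635.97], [-0.001, 0.292, -0.957, 371.421], [0.0, 0.0, 0.0, 1.0]]
```

View pics/side0.png

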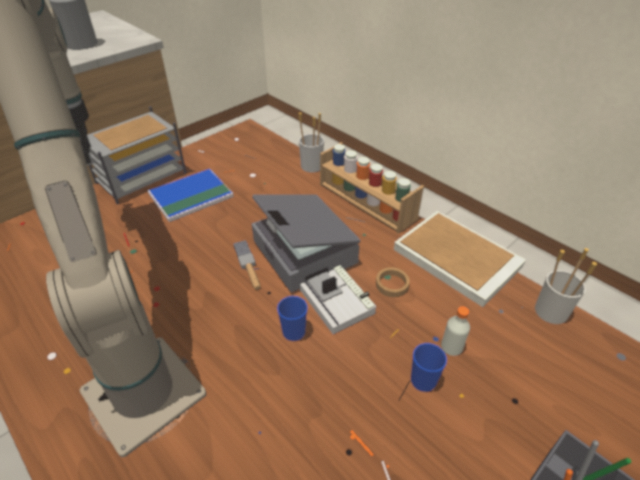

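View pics/top0.png

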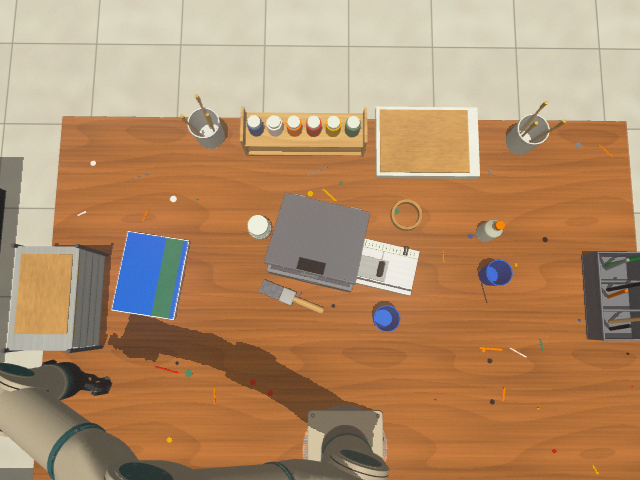

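View pics/wrist0.png

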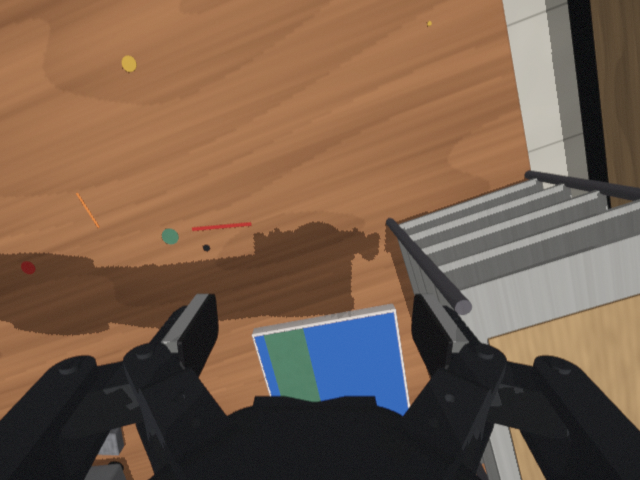

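The top view shows the box with its open lid at about (318,245), the pad at (311,267), the grip at (380,269), the near cup at (386,317) and the brush at (290,296). The side view shows the pad at (278,218) and the grip at (329,286). I'll zoom in on both.

```bash
python3 - <<'E'
import cv2
t=cv2.imread("pics/top0.png")[180:340,240:440]; cv2.imwrite("pics/topz.png",cv2.resize(t,None,fx=4,fy=4,interpolation=cv2.INTER_CUBIC)[:600])
s=cv2.imread("pics/side0.png")[180:340,225:400]; cv2.imwrite("pics/sidez.png",cv2.resize(s,None,fx=3.7,fy=3.7,interpolation=cv2.INTER_CUBIC)[:600])
E
```

```text
(no output)
```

View pics/topz.png

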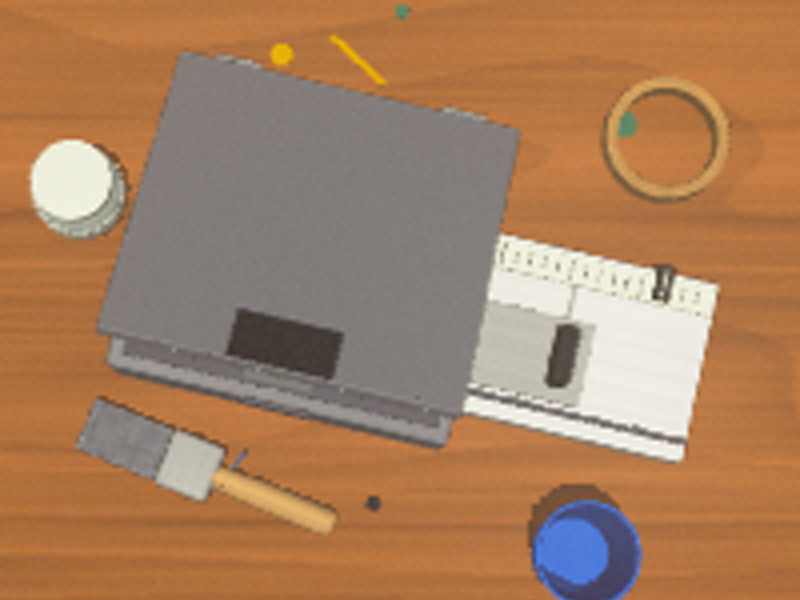

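View pics/sidez.png

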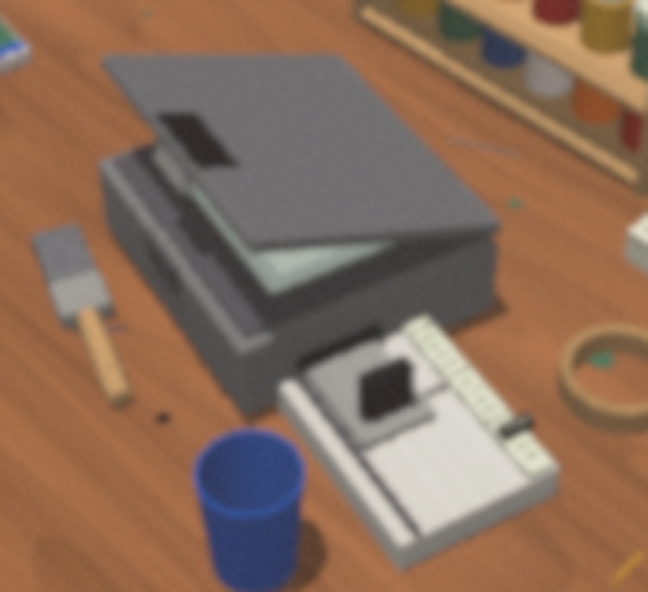

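```bash
cat > h.py <<'E'
import cv2,numpy as np
from cell import ctrl
def P(n): return ctrl.camera_params(n)
def ray(p,uv):
    T=np.array(p["cam_to_world"]); d=T[:3,:3]@np.array([(uv[0]-p["cx"])/p["fx"],(uv[1]-p["cy"])/p["fy"],1.]); return T[:3,3],d/np.linalg.norm(d)
def plane(p,uv,z):
    o,d=ray(p,uv); return o+d*(z-o[2])/d[2]
def tri(a,b):
    (o1,d1),(o2,d2)=a,b
    A=np.stack([d1,-d2],1); s=np.linalg.lstsq(A,o2-o1,rcond=None)[0]
    q1,q2=o1+d1*s[0],o2+d2*s[1]; return (q1+q2)/2,np.linalg.norm(q1-q2)
def proj(p,X):
    T=np.array(p["cam_to_world"]); c=T[:3,:3].T@(np.array(X)-T[:3,3]); return np.array([p["fx"]*c[0]/c[2]+p["cx"],p["fy"]*c[1]/c[2]+p["cy"]])
E
python3 - <<'E'
from h import *
for n,roi,th in (("top",(290,240,430,300),62),("side",(250,190,380,310),55)):
    im=cv2.imread(f"pics/{n}0.png"); x0,y0,x1,y1=roi
    m=(im[y0:y1,x0:x1].max(2)<th).astype(np.uint8)
    k,l,st,c=cv2.connectedComponentsWithStats(m)
    for i in range(1,k):
        if st[i,4]>8: print(n,st[i]+np.array([x0,y0,0,0,0]),c[i]+[x0,y0])
tz=lambda u,v:((u+.5)/4-.5+240,(v+.5)/4-.5+180)
sz=lambda u,v:((u+.5)/3.7-.5+225,(v+.5)/3.7-.5+180)
t,s=P("top"),P("side")
print("pad",tri(ray(t,tz(285,344)),ray(s,sz(199,140))))
print("grip top",plane(t,tz(563,352),80))
print("gripctop",tri(ray(t,tz(565,355)),ray(s,sz(386,375))))
for uv in ((500,237),(717,287),(683,462),(465,410),(663,283),(574,285)): print(uv,plane(t,tz(*uv),36 if uv[0] in(500,717) else 30 if uv[0] in (683,465) else 42))
for uv in ((182,52),(520,130)): print("lid rear",plane(t,tz(*uv),95))
for a,b in (((98,331),(105,58)),((460,414),(255,243)),((520,130),(497,222)),((182,52),(340,56))): print("lidcorner",tri(ray(t,tz(*a)),ray(s,sz(*b))))
E
```

```text
side [271 212  15  12  83] [277.97590361 217.73493976]
side [306 269  22  10  38] [315.86842105 273.15789474]
side [324 279  11  13 104] [328.86538462 285.35576923]
pad (array([486.71697033,  95.2191351 , 172.55377671]), np.float64(0.6918758088670511))
grip top [491.61556599 -93.03291613  80.        ]
gripctop (array([489.85871204, -94.86034277,  74.24619326]), np.float64(0.6563594426301287))
(500, 237) [577.45042548 -54.29082028  36.        ]
(717, 287) [ 542.81895132 -207.61906608   36.        ]
(683, 462) [ 419.69044323 -182.33456777   30.        ]
(465, 410) [455.07430764 -29.50221471  30.        ]
(663, 283) [ 544.6055777  -168.45415922   42.        ]
(574, 285) [ 542.72873583 -105.70630312   42.        ]
lid rear [695.82387977 169.49142363  95.        ]
lid rear [642.80620793 -63.26849645  95.        ]
lidcorner (array([494.14358418, 214.18361923, 176.20369204]), np.float64(1.4528719847860694))
lidcorner (array([442.38269783, -16.06776607, 176.78811737]), np.float64(0.31663109000890166))
lidcorner (array([639.76499399, -61.2702956 , 101.0874803 ]), np.float64(4.446066493426062))
lidcorner (array([695.4757605 , 169.18900097,  97.31453332]), np.float64(0.5138894082908925))
```

```bash
cat >> h.py <<'E'
from scipy.spatial.transform import Rotation as Ro
def shift(target):
    s=ctrl.read_state(); R=Ro.from_euler("xyz",s["tool_rot"]).as_matrix()
    d=R.T@(np.array(target)-s["eef_pos"]); yaw=np.arctan2(R[1,0],R[0,0])
    print("t",round(s["clock"],2),"pos",np.round(s["eef_pos"],1),"rpy",np.round(s["tool_rot"],3),"F",np.round(s["force"],1),"w",round(s["width"],1),"q",np.round(s["qpos"],2))
    print("shift",np.round(d,1),"turn deg",np.round(-np.degrees(1.349-yaw),2))
O=np.array([560.5,79.8,0]);YAW=-0.222
BX=np.array([np.cos(YAW),np.sin(YAW),0]);BY=np.array([-np.sin(YAW),np.cos(YAW),0])
def box(x,y,z): return O+BX*x+BY*y+np.array([0,0,z])
E
python3 -c "
from h import *
shift([487,95,240])
t=P('top')
print('cup',(plane(t,(386.5,317),95)-O)@BX,(plane(t,(386.5,317),95)-O)@BY)"
```

```text
t 0.15 pos [220.1 611.1 244.6] rpy [3.142e+00 1.000e-03 1.225e+00] F [-0.5  0.5 -0.1] w 85.8 q [-1.29  0.63  0.04  1.52 -0.03  1.   -0.02]
shift [-395.1  426.     5.2] turn deg -7.1
cup -156.37172651491423 -226.07907749318474
```

{"api": "send_rows", "payload": {"commands": [[0,-30,35,0,-2],[0,-60,70,0,-4],[0,-95,100,0,-6],[0,-125,135,0,-7],[0,-155,170,0,-7]]}}

```text
clock: 0.65
eef_pos: [327.9, 405.8, 244.7]
tool_rot: [-3.141, 0.002, 1.348]
force: [1.0, 0.8, 0.3]
width: 12.3
```

```bash
python3 -c "
from h import *
shift([487,95,240])"
```

```text
t 0.65 pos [327.9 405.8 244.7] rpy [-3.141e+00  2.000e-03  1.348e+00] F [1.  0.8 0.3] w 12.3 q [-0.95  0.45  0.01  1.87 -0.    0.82  0.41]
shift [-268.   223.8    5.1] turn deg -0.05
```

{"api": "send_rows", "payload": {"commands": [[0,-35,29,0,0],[0,-70,58,0,0],[0,-105,88,0,0],[0,-140,117,0,0],[0,-170,142,0,0]]}}

```text
clock: 1.15
eef_pos: [429.6, 206.2, 245.0]
tool_rot: [3.142, 0.002, 1.347]
force: [0.5, 0.8, 0.2]
width: -0.3
```

```bash
python3 -c "
from h import *
shift([487,95,240])"
```

```text
t 1.15 pos [429.6 206.2 245. ] rpy [3.142e+00 2.000e-03 1.347e+00] F [0.5 0.8 0.2] w -0.3 q [-0.53  0.38  0.03  1.99 -0.02  0.77  0.86]
shift [-95.6  80.6   5.2] turn deg -0.13
```

{"api": "send_rows", "payload": {"commands": [[0,-30,25,0,0],[0,-60,50,5,0],[0,-95,80,20,0],[0,-95,80,20,0],[0,-95,80,20,0]]}}

```text
clock: 1.65
eef_pos: [486.4, 94.4, 224.7]
tool_rot: [-3.14, 0.003, 1.343]
force: [0.4, -0.1, 0.6]
width: 0.3
```

```bash
python3 -c "
from h import *
shift(box(-76,0,200))
shift(box(-95,0,113.5))
for n in('wrist','top','side'): cv2.imwrite('pics/%s1.png'%n,ctrl.get_image(n)[:,:,::-1])
"
```

```text
t 1.65 pos [486.4  94.4 224.7] rpy [-3.140e+00  3.000e-03  1.343e+00] F [ 0.4 -0.1  0.6] w 0.3 q [-0.28  0.44  0.05  1.96 -0.03  0.74  1.12]
shift [ 2.1 -0.5 24.7] turn deg -0.32
t 1.65 pos [486.4  94.4 224.7] rpy [-3.140e+00  3.000e-03  1.343e+00] F [ 0.4 -0.1  0.6] w 0.3 q [-0.28  0.44  0.05  1.96 -0.03  0.74  1.12]
shift [  2.2 -19.4 111.2] turn deg -0.32
```

View pics/wrist1.png

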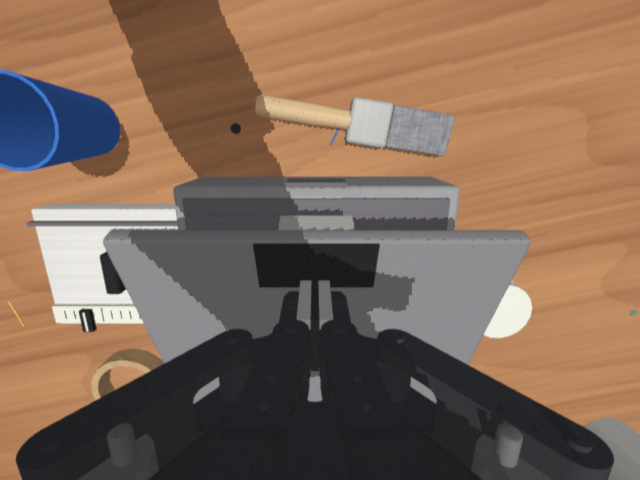

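View pics/side1.png

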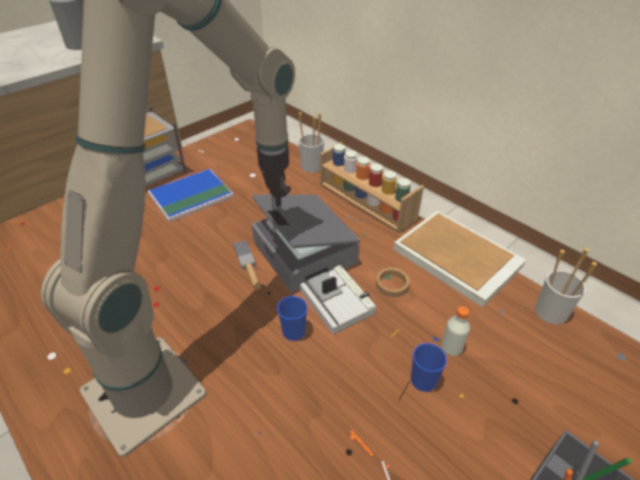

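Pad centre is (316,263) in the wrist view, and the shut fingertips at (315,283) are right over it, which matches the measurement. Next I'll press down along the lid's arc.

{"api": "send_rows", "payload": {"commands": [[0,2,0,20,0],[0,2,-1,32,0],[0,2,-2,44,0],[0,2,-6,54,0],[0,2,-9,64,0]]}}

```text
clock: 2.3
eef_pos: [477.8, 102.9, 161.5]
tool_rot: [3.14, 0.0, 1.352]
force: [-0.1, 0.9, 3.1]
width: -0.3
```

```bash
python3 -c "
from h import *
shift(box(-95,0,113.5))
"
```

```text
t 2.3 pos [477.8 102.9 161.5] rpy [3.14  0.    1.352] F [-0.1  0.9  3.1] w -0.3 q [-0.3   0.53  0.04  2.04 -0.03  0.57  1.12]
shift [-4.3 -9.4 48. ] turn deg 0.16
```

{"api": "send_rows", "payload": {"commands": [[0,-2,-4,8,0],[0,-4,-6,16,0],[0,-4,-7,24,0],[0,-4,-8,30,0],[0,-4,-9,34,0]]}}

```text
clock: 2.8
eef_pos: [468.2, 101.1, 127.0]
tool_rot: [3.14, -0.0, 1.352]
force: [0.8, 1.5, 3.2]
width: 0.0
```

```bash
python3 -c "
from h import *
shift(box(-95,0,113.5))
"
```

```text
t 2.8 pos [468.2 101.1 127. ] rpy [ 3.14  -0.     1.352] F [0.8 1.5 3.2] w 0.0 q [-0.29  0.58  0.03  2.1  -0.04  0.46  1.12]
shift [-0.5 -0.3 13.5] turn deg 0.17
```

Now slowly through the catch.

{"api": "send_rows", "payload": {"commands": [[0,0,0,3,0],[0,0,0,6,0],[0,0,0,8,0],[0,0,0,10,0],[0,0,0,12,0]]}}

```text
clock: 3.3
eef_pos: [467.3, 101.3, 115.0]
tool_rot: [-3.141, 0.0, 1.352]
force: [-1.7, 1.5, 4.6]
width: -0.2
```

{"api": "send_rows", "payload": {"commands": [[0,0,0,1.5,0],[0,0,0,3,0],[0,0,0,4,0],[0,0,0,4,0]]}}

```text
clock: 3.7
eef_pos: [467.2, 101.2, 112.8]
tool_rot: [-3.141, -0.0, 1.352]
force: [-4.7, 0.6, 26.1]
width: -0.2
```

{"api": "send_rows", "payload": {"commands": [[0,0,0,-10,0],[0,0,0,-30,0],[50,0,0,-60,0],[50,0,0,-90,0],[50,0,0,-90,0]]}}

```text
clock: 4.2
eef_pos: [469.4, 101.1, 205.9]
tool_rot: [3.136, -0.003, 1.351]
force: [1.2, -0.6, -0.3]
width: 43.0
```

```bash
python3 - <<'E'
from h import *
shift(box(-30,-185,150))
for n in('top','side','wrist'): cv2.imwrite(f'pics/{n}2.png',ctrl.get_image(n)[:,:,::-1])
t=cv2.imread("pics/top2.png")[180:340,240:440]; s=cv2.imread("pics/side2.png")[180:340,225:400]
cv2.imwrite("pics/z2.png",np.hstack([cv2.resize(t,(400,320),interpolation=cv2.INTER_CUBIC),cv2.resize(s,(350,320),interpolation=cv2.INTER_CUBIC)]))
E
```

```text
t 4.2 pos [469.4 101.1 205.9] rpy [ 3.136e+00 -3.000e-03  1.351e+00] F [ 1.2 -0.6 -0.3] w 43.0 q [-0.3   0.44  0.04  2.03 -0.03  0.66  1.11]
shift [-186.    62.8   55.7] turn deg 0.13
```

View pics/z2.png

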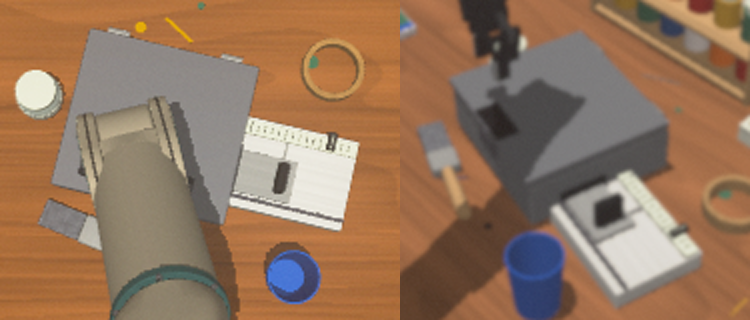

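View pics/wrist2.png

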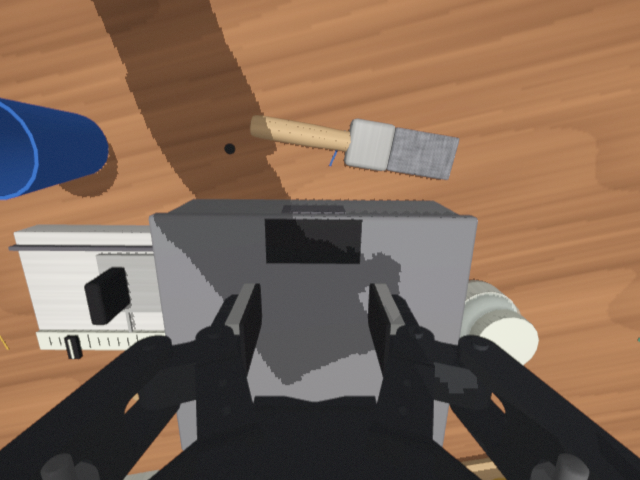

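The lid is down and stays shut with nothing touching it. The side view has it flush, and in the wrist view the pad is at (313,241) and the grip at (108,296). Next I'll move over the grip.

{"api": "send_rows", "payload": {"commands": [[50,-40,14,0,0],[50,-80,28,0,0],[50,-120,42,0,0],[50,-160,55,0,0],[50,-186,63,10,0]]}}

```text
clock: 4.85
eef_pos: [487.5, -98.3, 191.7]
tool_rot: [-3.14, 0.002, 1.348]
force: [0.7, 0.9, -0.8]
width: 49.7
```

{"api": "send_rows", "payload": {"commands": [[50,0,0,0,0],[50,0,0,0,0]]}}

```text
clock: 5.05
eef_pos: [486.2, -98.9, 190.2]
tool_rot: [-3.137, 0.002, 1.346]
force: [-0.0, -0.5, 1.2]
width: 49.9
```

```bash
python3 - <<'E'
from h import *
shift(box(-30,-185,150))
import json
p=P('wrist'); cv2.imwrite('pics/wrist3.png',ctrl.get_image('wrist')[:,:,::-1])
json.dump({k:np.array(v).tolist() for k,v in p.items()},open('w3.json','w'))
cv2.imwrite('pics/top3.png',ctrl.get_image('top')[:,:,::-1])
for X in (box(-30,-185,80),box(40,-245.6,45.5),box(10,-185,40)): print(proj(p,X))
E
```

```text
t 5.05 pos [486.2 -98.9 190.2] rpy [-3.137e+00  2.000e-03  1.346e+00] F [-0.  -0.5  1.2] w 49.9 q [ 0.11  0.49  0.04  2.   -0.03  0.66  1.52]
shift [ 5.8  3.3 40.2] turn deg -0.18
[322.838495   243.66077367]
[255.17279918 305.08385673]
[321.63222253 272.12447533]
```

View pics/wrist3.png

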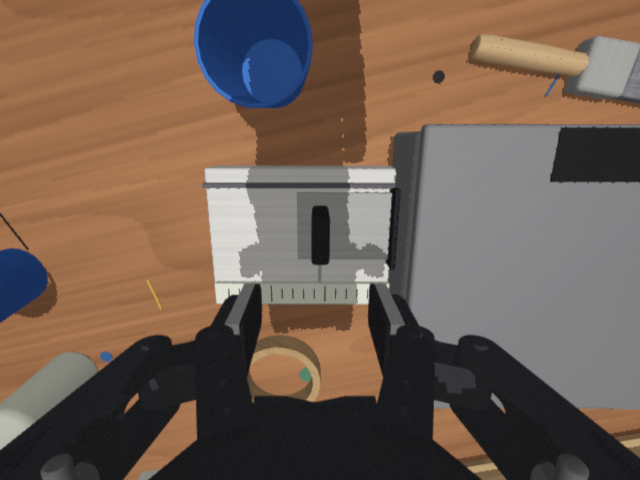

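```bash
python3 - <<'E'
from h import *
import json
w=json.load(open('w3.json')); w['cam_to_world']=np.array(w['cam_to_world'])
im=cv2.imread('pics/wrist3.png')[190:275,300:345]
k,l,st,c=cv2.connectedComponentsWithStats((im.max(2)<45).astype(np.uint8))
for i in range(1,k):
    if st[i,4]>50: print(st[i],c[i]+[300,190])
t=P('top');s=P('side')
tz=lambda u,v:((u+.5)/4-.5+240,(v+.5)/4-.5+180)
b=lambda X:(np.round([(X-O)@BX,(X-O)@BY,X[2]],1))
g=(320,234)
print('w/top',[b(x) if i==0 else x for i,x in enumerate(tri(ray(w,g),ray(t,tz(564,352))))])
print('w/side',[b(x) if i==0 else x for i,x in enumerate(tri(ray(w,g),ray(s,(329,285))))])
print('plane80',b(plane(w,g,80)),'ptr',b(plane(w,(320,281),42)))
print('lidcorner pad', b(plane(w,(557,127),99.5)), b(plane(w,(551,181),99.5)),'expect x -112,-78 y -35')
print(b(plane(w,(205,170),30)))
E
```

```text
[ 12  16  18  59 973] [320.02569373 234.69167523]
w/top [array([ -24.4, -187.4,   37.4]), np.float64(2.2331848211807057)]
w/side [array([ -31.4, -186.9,   60.1]), np.float64(0.6506307527980008)]
plane80 [ -37.6 -187.1   80. ] ptr [  17.8 -186.5   42. ]
lidcorner pad [-112.5  -39.9   99.5] [-79.  -36.9  99.5] expect x -112,-78 y -35
[ -80.  -284.6   30. ]
```

Wrist plus side view put the grip at x −31, y −187, z 60 in the box's frame, against −30, −185, 59 in the text. So I can descend.

```bash
python3 -c "
from h import *
shift(box(-31,-186.5,58))"
```

```text
t 5.15 pos [487.  -96.8 191. ] rpy [-3.139e+00  1.000e-03  1.350e+00] F [0.2 0.6 0.1] w 50.3 q [ 0.11  0.49  0.04  1.99 -0.03  0.66  1.52]
shift [  2.1   2.2 133. ] turn deg 0.05
```

{"api": "send_rows", "payload": {"commands": [[50,2,2,35,0],[50,2,2,70,0],[50,2,2,95,0],[50,2,2,115,0],[50,2,2,115,0]]}}

```text
clock: 5.65
eef_pos: [487.4, -93.1, 73.9]
tool_rot: [-3.133, 0.001, 1.353]
force: [-0.2, 0.7, -0.5]
width: 50.2
```

```bash
python3 -c "
from h import *
shift(box(-31,-186.5,58))
cv2.imwrite('pics/wrist4.png',ctrl.get_image('wrist')[:,:,::-1])"
```

```text
t 5.65 pos [487.4 -93.1  73.9] rpy [-3.133e+00  1.000e-03  1.353e+00] F [-0.2  0.7 -0.5] w 50.2 q [ 0.12  0.7   0.02  2.07 -0.04  0.38  1.52]
shift [-1.7  2.4 15.9] turn deg 0.22
```

View pics/wrist4.png

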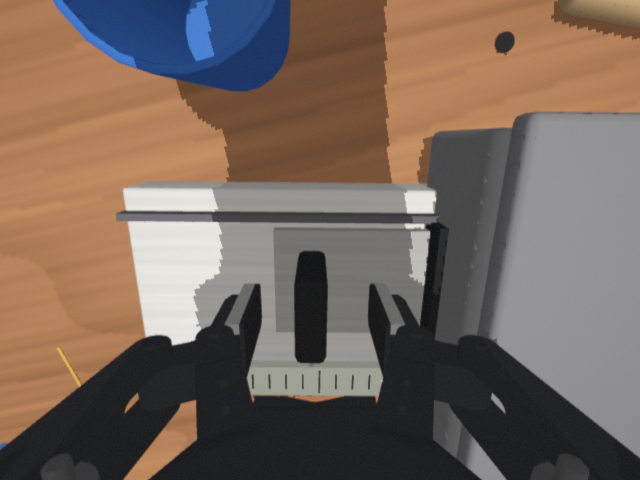

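Grip at (311,305), between the pads at (248,…) and (380,…). I'll lower the last bit and close.

{"api": "send_rows", "payload": {"commands": [[50,-2,2,8,0],[50,-2,2,15,0],[50,-2,2,15,0],[25,-2,2,15,0],[0,-2,2,15,0]]}}

```text
clock: 6.2
eef_pos: [489.9, -96.1, 60.6]
tool_rot: [-3.136, 0.001, 1.352]
force: [0.4, -0.8, 0.5]
width: 21.8
```

{"api": "send_rows", "payload": {"commands": [[0,0,0,0,0],[0,0,0,0,0],[0,0,0,0,0]]}}

```text
clock: 6.5
eef_pos: [490.1, -95.6, 60.8]
tool_rot: [-3.137, 0.0, 1.352]
force: [-0.1, 2.7, 2.2]
width: 13.1
```

```bash
python3 -c "
from h import *
shift(box(-31,-186.5-60.8,58))"
```

```text
t 6.5 pos [490.1 -95.6  60.8] rpy [-3.137  0.     1.352] F [-0.1  2.7  2.2] w 13.1 q [ 0.12  0.72  0.02  2.07 -0.04  0.35  1.52]
shift [-60.7  -1.1   2.9] turn deg 0.16
```

Gripped: 13 mm width on the 14 mm bar. Now I'll pull.

{"api": "send_rows", "payload": {"commands": [[0,-10,0,0,0],[0,-22,0,0,0],[0,-34,0,0,0],[0,-46,0,0,0],[0,-55,0,0,0]]}}

```text
clock: 7.0
eef_pos: [478.1, -147.8, 60.9]
tool_rot: [-3.136, -0.002, 1.353]
force: [0.6, 8.1, 2.2]
width: 13.2
```

{"api": "send_rows", "payload": {"commands": [[0,0,0,0,0],[0,0,0,0,0]]}}

```text
clock: 7.2
eef_pos: [478.5, -146.2, 60.9]
tool_rot: [-3.136, -0.004, 1.353]
force: [1.0, 6.5, 0.7]
width: 13.6
```

```bash
python3 - <<'E'
from h import *
shift(box(-31,-186.5-60.8,58))
for n in('top','side','wrist'): cv2.imwrite(f'pics/{n}5.png',ctrl.get_image(n)[:,:,::-1])
t=cv2.imread("pics/top5.png")[225:305,330:430]; s=cv2.imread("pics/side5.png")[250:340,290:390]
cv2.imwrite("pics/z5.png",np.hstack([cv2.resize(t,(400,320),interpolation=cv2.INTER_CUBIC),cv2.resize(s,(356,320),interpolation=cv2.INTER_CUBIC)]))
E
```

```text
t 7.2 pos [ 478.5 -146.2   60.9] rpy [-3.136 -0.004  1.353] F [1.  6.5 0.7] w 13.6 q [ 0.24  0.72 -0.    2.07 -0.01  0.36  1.6 ]
shift [-8.8 -0.7  2.8] turn deg 0.24
```

View pics/wrist5.png

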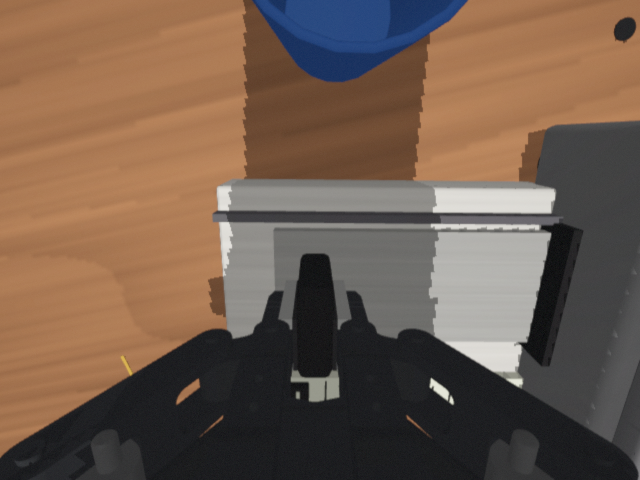

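View pics/z5.png

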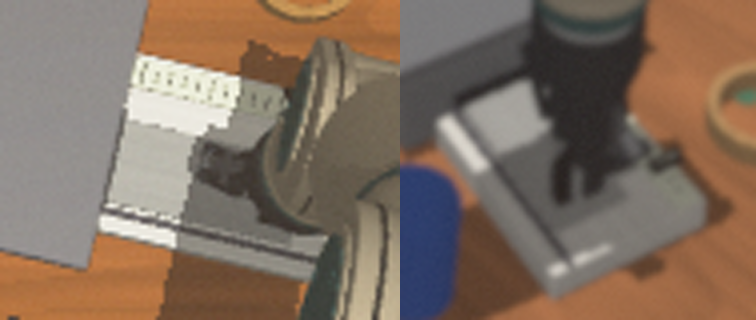

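```bash
python3 - <<'E'
import cv2
a=cv2.imread("pics/wrist5.png")[360:410,275:355]
a=cv2.convertScaleAbs(a,alpha=1.6)
cv2.imwrite("pics/w5z.png",cv2.resize(a,(800,500),interpolation=cv2.INTER_NEAREST))
E
```

```text
(no output)
```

View pics/w5z.png

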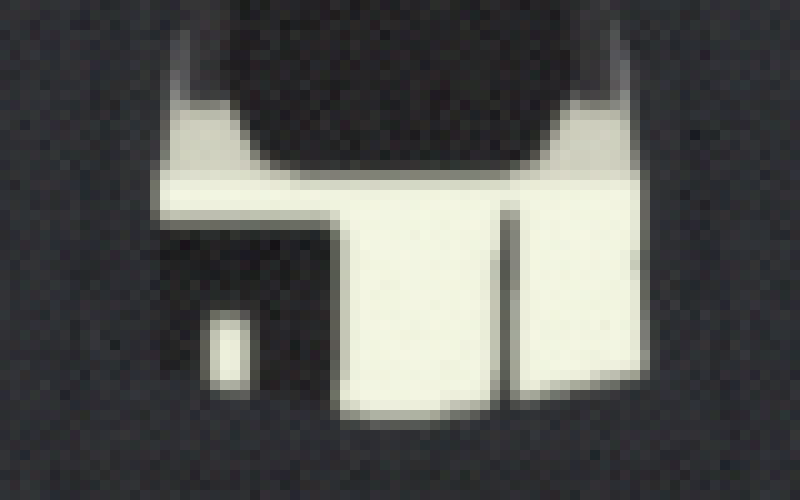

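```bash
python3 - <<'E'
from h import *
w=P('wrist'); shift(box(-31,-186.5-60.8,58))
b=lambda X:(np.round([(X-O)@BX,(X-O)@BY,X[2]],1))
for z in(42.5,45): print('line',b(plane(w,(297.8,396),z)))
im=cv2.imread('pics/wrist5.png')
for v in(262,275,290,365,370):
    r=im[v,285:350].max(1); i=np.where(r<40)[0]; 
    if len(i): print(v,i.min()+285,i.max()+285,b(plane(w,((i.min()+i.max())/2+285,v),80)))
print('deck end',b(plane(w,(219,190),30)), b(plane(w,(229,330),30)))
print('tcp',b(ctrl.read_state()['eef_pos']))
E
```

```text
t 7.35 pos [ 478.5 -146.    60.9] rpy [-3.136 -0.004  1.354] F [0.6 6.9 1.6] w 13.6 q [ 0.24  0.72 -0.    2.07 -0.01  0.36  1.6 ]
shift [-9.  -0.8  2.8] turn deg 0.26
line [  28.5 -247.2   42.5]
line [  26.3 -247.1   45. ]
262 301 329 [ -62.5 -238.8   80. ]
275 300 330 [ -57.6 -238.8   80. ]
290 296 333 [ -51.8 -238.9   80. ]
365 285 349 [ -20.2 -237.8   80. ]
370 285 349 [ -17.9 -237.8   80. ]
deck end [ -79.7 -284.3   30. ] [  -3.7 -284.8   30. ]
tcp [ -30.2 -238.3   60.9]
```

{"api": "send_rows", "payload": {"commands": [[0,-5,0,0,0],[0,-9,0,0,0],[0,-10.5,0,0,0],[0,-10.5,0,0,0],[0,-10.5,0,0,0]]}}

```text
clock: 7.85
eef_pos: [476.6, -154.1, 60.9]
tool_rot: [-3.135, -0.006, 1.355]
force: [1.0, 7.3, 1.0]
width: 13.5
```

```bash
cat > chk.py <<'E'
from h import *
import sys
b=lambda X:(np.round([(X-O)@BX,(X-O)@BY,X[2]],1))
n=sys.argv[1]
w=P('wrist'); shift(box(-31,-186.5-60.8,58)); print('tcp',b(ctrl.read_state()['eef_pos']))
im=ctrl.get_image('wrist')[:,:,::-1]; cv2.imwrite(f'pics/wrist{n}.png',im)
for v in(262,275,290):
    r=im[v,285:350].max(1); i=np.where(r<40)[0]; print(v,b(plane(w,((i.min()+i.max())/2+285,v),80)))
a=cv2.convertScaleAbs(im[360:410,275:355],alpha=1.6)
cv2.imwrite(f"pics/wz{n}.png",cv2.resize(a,(800,500),interpolation=cv2.INTER_NEAREST))
if len(sys.argv)>2: print('line',b(plane(w,(float(sys.argv[2]),float(sys.argv[3])),42.5)))
E
python3 chk.py 6
```

```text
t 7.85 pos [ 476.6 -154.1   60.9] rpy [-3.135 -0.006  1.355] F [1.  7.3 1. ] w 13.5 q [ 0.27  0.72 -0.01  2.06 -0.01  0.36  1.62]
shift [-0.7 -0.7  2.9] turn deg 0.32
tcp [ -30.3 -246.6   60.9]
262 [ -62.6 -247.3   80. ]
275 [ -57.7 -247.2   80. ]
290 [ -51.9 -247.4   80. ]
```

View pics/wz6.png

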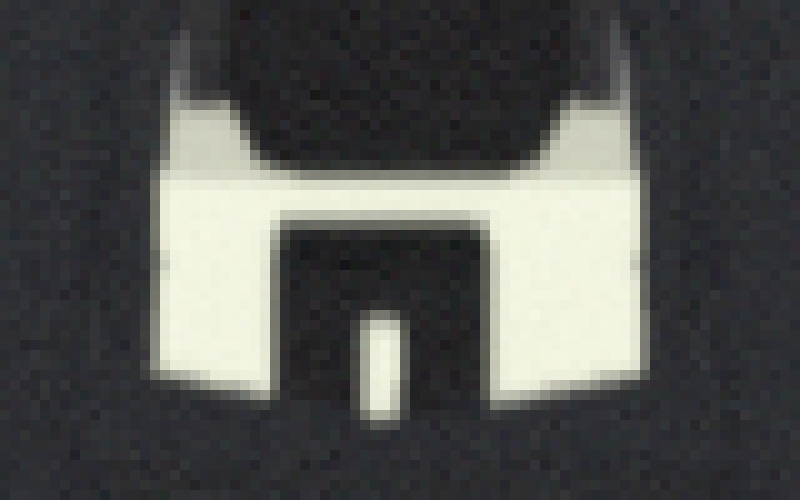

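The white line sits at column 313.2 and the grip's centre at about 315, so they're level to under 1 mm. One more look to check for drift and that the lid is still shut.

```bash
python3 chk.py 7 313.2 396; python3 - <<'E'
from h import *
for n in('top','side'): cv2.imwrite(f'pics/{n}7.png',ctrl.get_image(n)[:,:,::-1])
for i in range(4): ctrl.get_image('side')
shift(box(-31,-247.3,58)); print(np.abs(ctrl.read_state()['qd']).max())
E
```

```text
t 7.9 pos [ 476.6 -154.1   60.9] rpy [-3.136 -0.006  1.355] F [1.4 7.6 1.1] w 13.4 q [ 0.27  0.72 -0.01  2.06 -0.01  0.36  1.62]
shift [-0.7 -0.7  2.9] turn deg 0.32
tcp [ -30.3 -246.6   60.9]
262 [ -62.6 -247.2   80. ]
275 [ -57.7 -247.4   80. ]
290 [ -51.9 -247.4   80. ]
line [  28.5 -247.3   42.5]
t 8.25 pos [ 476.7 -154.1   60.9] rpy [-3.136 -0.006  1.355] F [0.6 7.7 1.5] w 13.4 q [ 0.26  0.72 -0.01  2.06 -0.01  0.36  1.62]
shift [-0.7 -0.7  2.9] turn deg 0.33
0.0017629592375683289
```

View pics/side7.png

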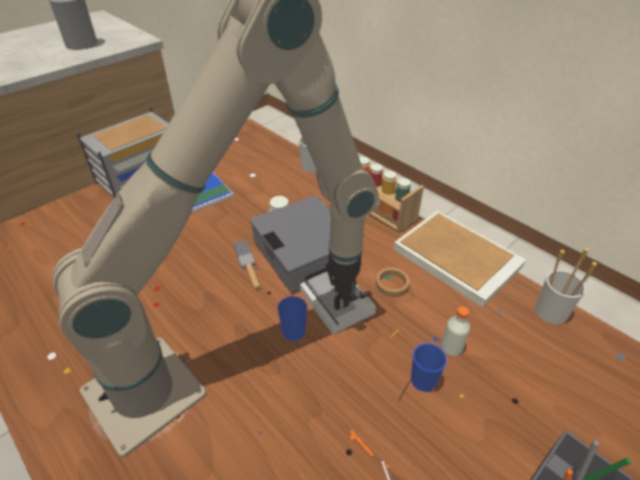

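View pics/top7.png

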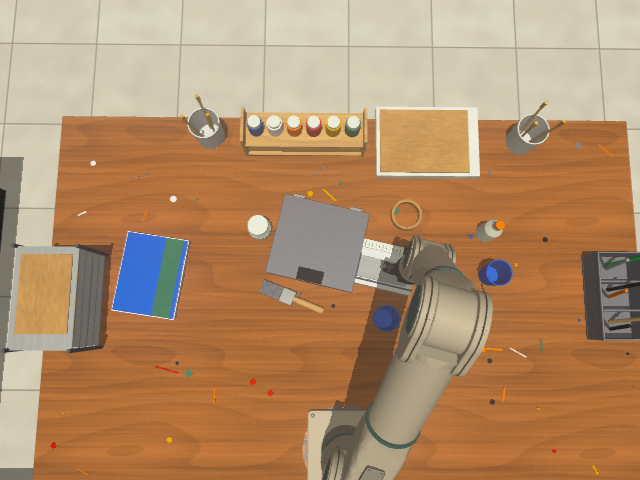

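The lid is shut with its pad at (273,240) in the side view, the loose objects haven't moved, and the hold is steady at about 7.6 N. I'll hand in the job.

```bash
python3 -c "
from cell import ctrl
print(ctrl.finish_job())"
```

```text
the job is handed in; nothing more can be done
None
```

I pressed the lid shut, then gripped the shutter, pulled it out about 60 mm to the index line, and handed the job in at about 8.3 s while still holding it. No verdict was reported.

- **Lid:** I pressed the pad until the force reached 26 N, then backed off. The lid stayed flush in every later view.
- **Shutter:** in the last wrist picture the line is at y −247.3 mm and the grip at −247.2 to −247.4 mm in the box's frame. The gripper hid the pointer itself, so I judged its position from the grip, which has the same y.
- **Cross-check:** before the pull, the top view put the line 60.8 mm from the home pointer. The tool actually travelled 60.0 mm.
- **Hold:** the tool stayed within about 0.1 mm for the last 0.35 s or so, with a spring pull of about 7.6 N.
- **Other things:** by eye, the loose things on the table were where they started. The index clip measured within 2 mm of its first reading, from a different camera, so that is within calibration error.

**Disagreement:** placing the grip from wrist and top views together gave a height of 37 mm, because they marked different parts of the bar. I used wrist and side instead, which gave 60 mm against the stated 59 mm.

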